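# Carry the scribing angle to the microscope plate with a bevel gauge

## Task

Take the angle of the clamped fence on the green glass-scribing board with the bevel gauge: slide the unlocked gauge along the board's rail into the corner until the stock lies flush on the rail and the blade flush on the fence, and press the orange lever fully down to lock it there. Then carry the locked gauge to the black microscope plate and slide it home along its rail in the same way, so that the blade swings the yellow stop round to the same angle, and leave the gauge lying there, flush with rail and stop. Push gently and feel for home, a few newtons are enough: never ram the fence or the stop, do not shift the clamped fence, and leave everything else where it is.

Things in the scene. Friction and masses are not known exactly. Their poses are not given: they have to be found in the camera images.
- scribe_board_rail (a point): Glass-scribing board, screwed down: grey base 280 x 175 x 12 mm with a green mat. Point: middle of the working face of its steel rail (220 long, 14 wide, 8 mm above the base's top), 4 mm above that top. x runs along the rail away from the corner, y from the rail into the board, z up. The fence pivot lies at x = -128, y = 0 mm; the base spans x -166 to 114, y -39 to 136, the rail x -110 to 110 mm.
- clamped_fence_face (a point): Aluminium fence with a red clamp nut on its pivot (about 4 N m hold it), on the scribing board: bar 12 thick, reaching 115 mm before and 28 mm behind the pivot, from 3 to 33 mm above the base's top, leaning 57 to 80 degrees from the rail. Point: on its flat working face, 65 mm from the pivot axis, which lies 6 mm behind that face; x along the fence away from the pivot, y into the bar (-y faces the corner), z up.
- stage_plate_rail (a point): Black microscope specimen plate with a round window, screwed down parallel to the scribing board, to its right: the same base, rail and pivot, with the point and axes of scribe_board_rail.
- swing_stop_face (a point): Yellow swing stop of the black plate, same size, point and axes as the clamped fence. It turns on its pivot (0.04 N m of friction) and stays where it is left; it starts 40 to 49 degrees from the rail, always more closed than the clamped fence.
- bevel_grip (a point): Bevel gauge, loose, about 0.36 kg. Point: centre of the blue grip rib (52 long, 14 wide, 28 high) on the steel stock. x along the stock away from the pivot, y to its left, z up. The stock is 24 wide, 22 high, its underside 36 mm below this point, from x = -92 (pivot axis, round nose of radius 9) to x = 36 mm. In a corner its -y side lies on the rail and the blade's outer edge on the fence.
- stock_heel (a point): Point on the stock's rail side (-y side), 10 mm from the pivot, 4 mm above the underside; axes of bevel_grip.
- stock_end (a point): The same, 120 mm from the pivot.
- blade_heel (a point): Aluminium blade of the gauge, on top of the stock: reaching 112 mm before and 30 mm behind the pivot axis, 22 wide, 4 thick, 22 to 26 mm above the stock's underside. Point: on its outer (left) edge, 11 mm from the blade's centre line, 25 mm behind the pivot. x along the blade away from the pivot, y outwards, z up.
- blade_tip (a point): The same edge, 105 mm from the pivot.
- cam_lever (a joint): Orange cam lever over the gauge's pivot: 0 = raised 52 degrees (unlocked), 0.9 = flat along the stock (locked, held over centre). Some 5 to 15 N downward on its thumb end press it home, following its thumb end round the hinge (straight down, a grippy finger drags on it).
- lever_pad (a point): Point on the lever's rounded thumb end (roll 10 mm thick, 18 wide), 42 mm out from the hinge and 7 mm above the lever's own line, on its upper side. The hinge lies 42 mm above the stock's underside, over the blade's pivot; the lever arm's top side is 47 and the thumb end 49 mm above the underside when flat. Raised, it leans up and towards the blue rib, 19 mm short of it when flat.
- beaker: Glass beaker, 64 wide, 85 mm high. Leave it alone.
- petri_dish: Closed petri dish, 94 wide, 18 mm high. Leave it alone.
- oil_bottle: Amber bottle, 40 wide, 75 mm high. Leave it alone.
- slide_box: Blue slide box 87 x 102 x 36 mm. Leave it alone.
- blade (a joint): Angle between stock and blade, rad; grows as it opens counterclockwise seen from above; starts 1.5 to 1.7, always more open than the clamped fence. Unlocked it turns at 0.03 N m; locked it holds while it swings the stop, but can slip if it is rammed.
There are look-alikes about, which are no part of the job. Of the things that look like the part that bears bevel_grip, the smaller one is meant.

How it is judged:
By the outcome, as a careful person would: the job done as asked, in the order asked, and still so for the second after the job is handed in, with the robot touching nothing.
It also fails if it takes over 72 s, if anything falls off the work surface, if the arm or the gripper's body presses on something with over 40 N, if the wrist force passes 120 N, or if a joint passes its speed limit or range.

## Robot

A 6-joint arm with a two-finger parallel gripper is mounted at the origin on the work surface. World frame = base frame: x ahead of the robot, y to its left, z up, the work surface at z = 0. Lengths are in m, angles in rad, forces in N, time in s.
With the tool pointing down it reaches from about 0.35 to 0.975 m from the base axis. Payload 4.9 kg.
Tool frame: the origin (TCP) lies midway between the tips of the shut fingers; the grasp point (between the pads) lies 19 mm behind it (manip.pinch_z is the distance from the TCP to the grasp point, in m); z points along the fingers, y is the direction in which the jaws open and shut (so a half turn about z gives the same grasp; the last joint's range is limited). The gripper opens to 85 mm and grips with 20 to 120 N. Pads are 22 mm wide; open, the fingers measure 114 mm over their backs; the gripper's body (76 mm by 85 mm) begins 54 mm behind the grasp point. The pads swing forward as they close: fully open they stand 13 mm farther back than shut.
Start: joints at [-1.337, 0.053, 1.613, -0, 1.476, -0.119], TCP at [0.216, -0.586, 0.231] pointing down, gripper open.
Joint ranges: [-3.01, 3.01], [-1.01, 2.22], [0.06, 2.58], [-1.02, 4.17], [0.09, 2.62], [-3.14, 3.14]. Speed limits (rad/s): [2.57, 2.57, 3.14, 3.14, 3.14, 3.14].

## Interface

Orientations are given as a unit quaternion [w, x, y, z].
In Python, from plant import manip gives the robot as it stands.
- The arm moves only by the tool drive_tool, never from a script. Its argument "commands" is text: rows parted by semicolons, each of 5 numbers parted by spaces: the finger opening in mm, from 0 to 85.4, then the shift along the tool's x, y, z in units of 30 mm (1.0 is 30 mm), then the turn about the tool's z in degrees. A call has exactly 8 rows; each row shifts and turns the commanded pose from where the row before left it, along the tool's axes as they then stand; what a row does not reach is not made up. A row lasts 1/8 s, in which the tool goes at most 62.5 mm and 10.7 degrees, less where a joint would pass 70% of its speed; a pose out of reach is approached as far as the arm can. A call is refused whole if a number of a shift passes 1 or a number of a turn 10.7, either way. A call with a gripper value outside its range is refused whole. The fingers move at their own pace and stop on an object; the grip force is fixed at half the most. Time passes only in rows, so rows that do not move let the fingers close, or fill a call up. It gives the time, the measured TCP pose, the force and the opening at its end, in the units of the state.
- manip.state(): the state, without advancing time (a new reading comes with each control period).
- manip.grab_frame(name): name is "scene" or "side" or "wrist"; returns the picture (480x640x3 uint8, red, green, blue); there is no depth.
- manip.camera_params(name): a dict with "fx", "fy", "cx", "cy" (pixels), "xyz" and "orientation" of the camera in the world. Camera axes: x right, y down, z forward; pixel columns grow to the right and rows downward; lengths in m; the calibration is good to about 2 mm. A picture is of the moment at which its call begins: read the wrist's pose just before it. camera_params takes no time and is no camera call; for the wrist camera it gives the pose at the moment of the call.
- manip.job_done(): hands the job in, once; it reports no verdict.
The state is a dict: "time": time; "joint_pos": joint angles; "joint_vel": joint speeds; "joint_efforts": joint torques, N m; "tool_pos": TCP position; "tool_rot": TCP orientation; "contact_force": force on the tool from outside, world axes, zero at the start; "ft_torque": the same for the moment, N m; "gripper_width": opening from 0.0 (shut) to 1.0 (fully open).
Only numpy, scipy, OpenCV 4.12 (cv2) and the standard library are available. Lean on these libraries where they do the work, as an engineer would, in place of code of your own. Each camera call takes 0.05 s, during which the arm holds its last target. There are 200 camera calls.

## Working session

There is one attempt and no reset: what is moved stays moved. The work goes in short steps, Python scripts to look and compute and a tool call to move; the robot and the scene stay as the last step left them, time stands still between calls to the robot, and variables do not carry over. Pictures are saved under pics/ and viewed, about 8 in all and at most 12, crops included, and the job is handed in when it is done.

Besides the shell and the picture viewer there is one more tool, called after "Emit:" as name(argument=value, ...) on one line, values as JSON. drive_tool: Moves the arm, as the interface text tells. Its arguments: {"type":"object","properties":{"commands":{"type":"string"}},"required":["commands"]}

```bash
ls; mkdir -p pics
cat > h.py <<'E'
import numpy as np, cv2
from plant import manip
from scipy.spatial.transform import Rotation as R
def rot(q): return R.from_quat([q[1],q[2],q[3],q[0]]).as_matrix()
def cam(n):
    c=manip.camera_params(n); return c
def grab(n,f):
    c=manip.camera_params(n); im=manip.grab_frame(n)[:,:,::-1].copy(); cv2.imwrite(f'pics/{f}.png',im); np.save(f'pics/{f}.npy',c,allow_pickle=True); return im,c
def load(f): return cv2.imread(f'pics/{f}.png'), np.load(f'pics/{f}.npy',allow_pickle=True).item()
def ray(c,u,v):
    d=rot(c['orientation'])@np.array([(u-c['cx'])/c['fx'],(v-c['cy'])/c['fy'],1.]); return np.array(c['xyz']),d/np.linalg.norm(d)
def onz(c,u,v,z):
    o,d=ray(c,u,v); return o+d*(z-o[2])/d[2]
def proj(c,p):
    q=rot(c['orientation']).T@(np.array(p)-c['xyz']); return np.array([c['fx']*q[0]/q[2]+c['cx'],c['fy']*q[1]/q[2]+c['cy']])
def tri(*cs):
    A=np.zeros((3,3));b=np.zeros(3)
    for c,u,v in cs:
        o,d=ray(c,u,v);M=np.eye(3)-np.outer(d,d);A+=M;b+=M@o
    p=np.linalg.solve(A,b); return p
E
python3 - <<'E'
from h import *
np.set_printoptions(precision=4,suppress=True)
for n in ['scene','side','wrist']:
    im,c=grab(n,n+'0'); print(n,c)
print(manip.state(), manip.pinch_z)
E
```

```text
pics
scene {'fx': 591.6109520845839, 'fy': 591.6109520845839, 'cx': 316.98567423968643, 'cy': 234.09652930350472, 'xyz': array([ 1.5108, -0.5634,  0.9274]), 'orientation': array([-0.3998,  0.7605,  0.459 , -0.2261])}
side {'fx': 572.3450285475385, 'fy': 572.3450285475385, 'cx': 320.0800933268334, 'cy': 237.84695953959897, 'xyz': array([-0.0788,  1.0472,  1.156 ]), 'orientation': array([ 0.0926, -0.2239,  0.8901, -0.386 ])}
wrist {'fx': 346.45392802359925, 'fy': 346.45392802359925, 'cx': 317.7141542694436, 'cy': 233.75007652295292, 'xyz': array([ 0.2948, -0.5573,  0.3723]), 'orientation': array([ 0.1363,  0.8086, -0.5643, -0.0959])}
{'time': 0.15, 'joint_pos': array([-1.337 ,  0.0532,  1.614 , -0.    ,  1.476 , -0.119 ]), 'joint_vel': array([-0.0006, -0.0017, -0.0035, -0.0009, -0.0016,  0.0015]), 'joint_efforts': array([  0.0006, -39.424 , -37.0722,  -0.0002,   0.0046,  -0.    ]), 'tool_pos': array([ 0.2158, -0.586 ,  0.2303]), 'tool_rot': array([-0.0008,  0.9845,  0.1755, -0.0001]), 'contact_force': array([-0.7808,  0.4634, -0.0427]), 'ft_torque': array([-0.0348, -0.0358, -0.0035]), 'gripper_width': 1.001359418836801} 0.0187
```

View pics/scene0.png

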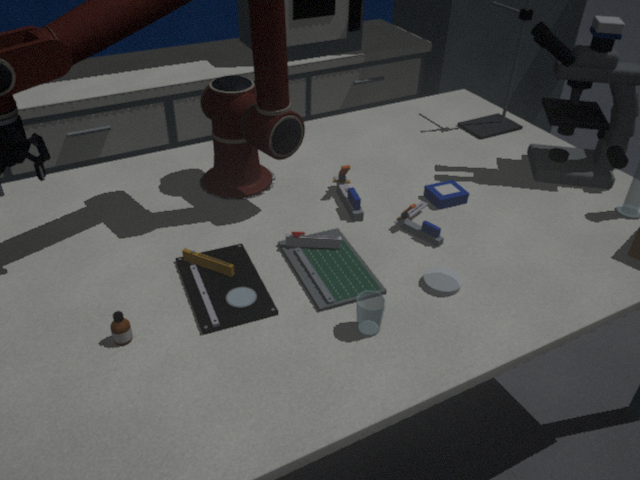

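View pics/side0.png

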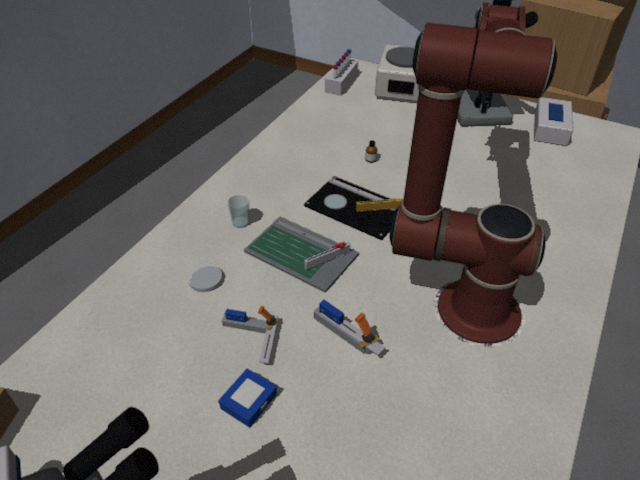

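Scene and side views show two gauge-like items. A is at scene (347,192) / side (345,325), B at scene (420,225) / side (250,330). The boards are at scene (330,265) green and (225,285) black. Next I measure both gauges and make one enlarged crop.

Run:
```python
from h import *
np.set_printoptions(precision=4,suppress=True)
S,cs=load('scene0');D,cd=load('side0')
def blobs(im,lo,hi,mn=15):
    h=cv2.cvtColor(im,cv2.COLOR_BGR2HSV);m=cv2.inRange(h,lo,hi)
    n,l,st,ce=cv2.connectedComponentsWithStats(m)
    return [(ce[i].round(1),st[i]) for i in range(1,n) if st[i][4]>mn]
for nm,lo,hi in [('blue',(105,120,60),(130,255,255)),('orange',(5,170,120),(14,255,255)),('yellow',(16,150,100),(28,255,255)),('green',(60,80,40),(88,255,255)),('red',(0,180,120),(4,255,255))]:
    for n,im in (('sc',S),('sd',D)):
        print(nm,n,[(b[0].tolist(),b[1].tolist()) for b in blobs(im,lo,hi) if b[1][4]<20000 and 150<b[0][1]])
a=cv2.resize(S[155:255,320:450],None,fx=3,fy=3,interpolation=cv2.INTER_CUBIC)
b=cv2.resize(D[290:370,210:390],None,fx=3,fy=3,interpolation=cv2.INTER_CUBIC)
o=np.zeros((a.shape[0]+b.shape[0],max(a.shape[1],b.shape[1]),3),np.uint8);o[:a.shape[0],:a.shape[1]]=a;o[a.shape[0]:,:b.shape[1]]=b
cv2.imwrite('pics/cr1.png',o)
```

```text
blue sc [([446.6, 190.5], [425, 180, 43, 20, 286]), ([353.9, 193.7], [349, 188, 11, 13, 66]), ([431.7, 225.3], [424, 221, 16, 10, 47])]
blue sd [([330.5, 311.1], [320, 300, 23, 24, 271]), ([235.5, 315.3], [226, 310, 20, 12, 181]), ([245.9, 397.6], [219, 369, 58, 58, 1159])]
orange sc []
orange sd [([363.3, 324.5], [356, 314, 15, 22, 142])]
yellow sc []
yellow sd [([381.4, 201.6], [369, 199, 24, 5, 47]), ([361.4, 203.1], [357, 202, 11, 3, 22])]
green sc [([347.8, 254.0], [338, 246, 22, 19, 78]), ([337.6, 273.4], [306, 250, 61, 50, 928]), ([372.5, 281.5], [369, 278, 7, 8, 17])]
green sd [([286.5, 249.8], [249, 226, 76, 52, 1452]), ([317.7, 266.5], [314, 264, 9, 6, 22])]
red sc []
red sd []
```

View pics/cr1.png

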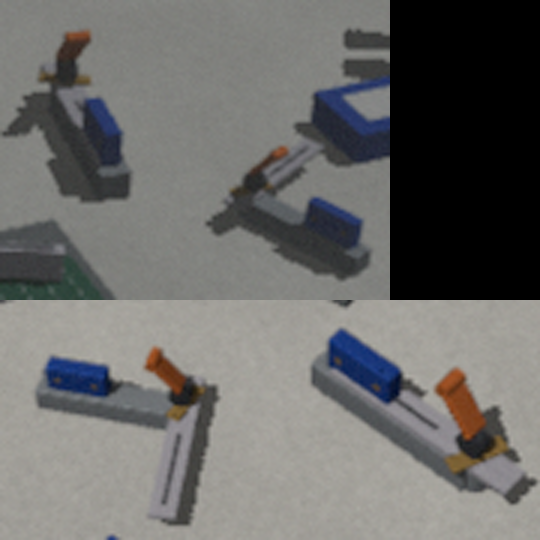

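The crop shows A as the longer gauge with its blade folded along the stock. B is smaller and its blade stands about 90° open, which fits the 1.5–1.7 rad. Next I check sizes and rough positions.

Run:
```python
from h import *
np.set_printoptions(precision=4,suppress=True)
S,cs=load('scene0');D,cd=load('side0')
T=lambda s,d:tri((cs,*s),(cd,*d))
# rough feature matches
print('ribB',T((431.7,225.3),(235.5,315.3)),'ribA',T((353.9,193.7),(330.5,311.1)))
# ends: crops: scene crop x=320+u/3,y=155+v/3 ; side crop x=210+u/3,y=290+(v-300)/3
s=lambda u,v:(320+u/3,155+v/3); d=lambda u,v:(210+u/3,290+(v-300)/3)
print('hingeB',T(s(258,183),d(183,395)),'hingeA',T(s(65,75),d(475,442)))
for n,p in [('B rib ends',[d(48,375),d(108,382)]),('A rib ends',[d(332,350),d(398,385)]),('B stock',[d(40,400),d(215,420)]),('A stock',[d(312,375),d(470,485)]),('B blade',[d(170,520),d(205,400)])]:
    q=[onz(cd,*x,.02) for x in p]; print(n,q[0],q[1],np.linalg.norm(q[0]-q[1]))
for n,p in [('board green side',[(285,219),(357,256),(325,287),(246,250)]),('black side',[(335,179),(408,213),(378,236),(306,205)]),]:
    print(n,[onz(cd,*x,.012)[:2] for x in p])
for n,p in [('green scene',[(342,230),(384,293),(320,306),(278,240)]),('black scene',[(243,245),(275,318),(207,328),(176,256)])]:
    print(n,[onz(cs,*x,.012)[:2] for x in p])
```

```text
ribB [0.5229 0.344  0.0415] ribA [0.3152 0.2289 0.0563]
hingeB [0.4413 0.3158 0.0323] hingeA [0.2059 0.2496 0.0406]
B rib ends [0.5564 0.3414 0.02  ] [0.5078 0.3236 0.02  ] 0.05175055019299697
A rib ends [0.3586 0.2033 0.02  ] [0.2919 0.2105 0.02  ] 0.06706813313008411
B stock [0.547  0.3665 0.02  ] [0.4083 0.3151 0.02  ] 0.14788782588087945
A stock [0.3606 0.2355 0.02  ] [0.1963 0.274  0.02  ] 0.1687983819139757
B blade [0.3892 0.4157 0.02  ] [0.4263 0.3012 0.02  ] 0.12032244574580002
board green side [array([ 0.6175, -0.0542]), array([ 0.3584, -0.0152]), array([0.3834, 0.1317]), array([0.6469, 0.114 ])]
black side [array([ 0.5746, -0.3034]), array([ 0.3007, -0.2583]), array([ 0.3397, -0.1195]), array([ 0.5937, -0.1421])]
green scene [array([0.3983, 0.1408]), array([0.6667, 0.098 ]), array([ 0.6378, -0.0582]), array([ 0.3625, -0.0336])]
black scene [array([ 0.3419, -0.1242]), array([ 0.6269, -0.1665]), array([ 0.5882, -0.3112]), array([ 0.3096, -0.2926])]
```

B is the one meant: its rib is 52 mm and its stock about 140 mm, against 67 mm and 169 mm for A. Next I plan the viewing poses for the wrist camera.

```bash
cat >> h.py <<'E'
def goal(x,y,z,yaw):
    s=manip.state();M=rot(s['tool_rot']);d=M.T@(np.array([x,y,z])-s['tool_pos'])
    y0=np.degrees(np.arctan2(M[1,0],M[0,0]));dy=(yaw-y0+180)%360-180
    print('t %.2f pos'%s['time'],s['tool_pos'].round(4),'yaw %.2f'%y0,'units xyz',(d/.03).round(2),'turn about tool z %.2f'%-dy)
E
python3 - <<'E'
from h import *
np.set_printoptions(precision=4,suppress=True)
c=cam('wrist');s=manip.state();M=rot(s['tool_rot']);print(M.T@rot(c['orientation']),M.T@(c['xyz']-s['tool_pos']))
goal(.33,-.22,.3,-8);goal(.38,.03,.3,-8);goal(.33,.33,.3,-8)
E
```

```text
[[-0.0007 -0.9444 -0.3289]
 [ 1.     -0.0009  0.0003]
 [-0.0006 -0.3289  0.9444]] [ 0.084   0.0002 -0.1421]
t 0.15 pos [ 0.2158 -0.586   0.2303] yaw 20.21 units xyz [  7.79 -10.14  -2.3 ] turn about tool z 28.21
t 0.15 pos [ 0.2158 -0.586   0.2303] yaw 20.21 units xyz [ 12.23 -17.38  -2.29] turn about tool z 28.21
t 0.15 pos [ 0.2158 -0.586   0.2303] yaw 20.21 units xyz [ 14.12 -27.34  -2.28] turn about tool z 28.21
```

Emit:
drive_tool(commands="85 0.9 -0.75 -0.15 0;85 0.9 -0.75 -0.15 0;85 0.9 -0.75 -0.15 0;85 0.9 -0.75 -0.15 0;85 0.9 -0.75 -0.15 0;85 0.9 -0.75 -0.15 0;85 0.9 -0.75 -0.15 0;85 0.9 -0.75 -0.15 0")

```text
time: 1.15
tool_pos: [0.3568, -0.3417, 0.2671]
tool_rot: [-0.0, 0.984, 0.175, -0.0]
contact_force: [0.1, 0.3, -0.1]
gripper_width: 0.999
```

Emit:
drive_tool(commands="85 0.9 -0.75 -0.15 0;85 0.9 -0.75 -0.15 0;85 0.9 -0.75 -0.15 0;85 0.9 -0.75 -0.15 0;85 0.9 -0.75 -0.15 0;85 0.9 -0.75 -0.15 0;85 0.9 -0.75 -0.15 0;85 0 0 0 0")

```text
time: 2.15
tool_pos: [0.48, -0.1283, 0.2989]
tool_rot: [-0.0, 0.984, 0.177, 0.0]
contact_force: [-0.8, -0.9, 0.0]
gripper_width: 0.994
```

Run:
```python
from h import *
im,c=grab('wrist','w1');goal(.5,.3,.3,20)
```

```text
t 2.20 pos [ 0.4794 -0.1293  0.2986] yaw 20.32 units xyz [  5.61 -13.18  -0.05] turn about tool z 0.32
```

View pics/w1.png

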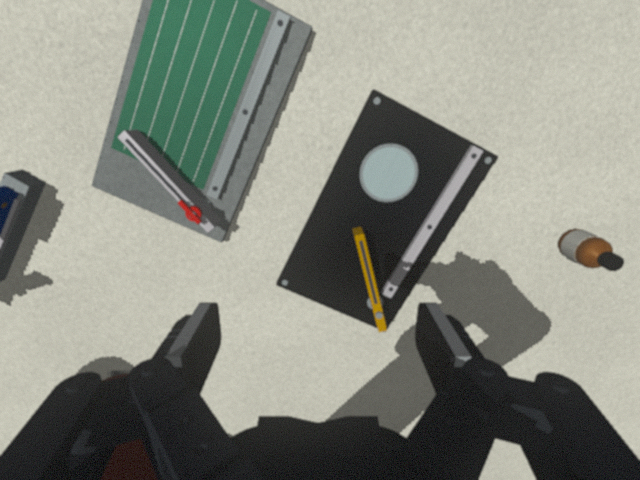

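View: green rail runs from about (283,18) to (212,190), red nut at (190,210), black rail from (475,152) to (390,290), yellow stop from (358,232) to (380,325).

Emit:
drive_tool(commands="85 0.45 -0.95 0 0;85 0.45 -0.95 0 0;85 0.45 -0.95 0 0;85 0.45 -0.95 0 0;85 0.45 -0.95 0 0;85 0.45 -0.95 0 0;85 0.45 -0.95 0 0;85 0 0 0 0")

```text
time: 3.2
tool_pos: [0.4989, 0.0903, 0.2983]
tool_rot: [0.0, 0.984, 0.176, -0.0]
contact_force: [-0.0, -0.3, 0.1]
gripper_width: 0.998
```

Run:
```python
from h import *
im,c=grab('wrist','w2');goal(.54,.32,.25,20)
```

```text
t 3.25 pos [0.4989 0.0894 0.2983] yaw 20.23 units xyz [ 3.94 -6.74  1.6 ] turn about tool z 0.23
```

Emit:
drive_tool(commands="85 0.5 -0.95 0 0;85 0.5 -0.95 0 0;85 0.5 -0.95 0 0;85 0.5 -0.95 0 0;85 0.5 -0.95 0.3 0;85 0.4 -0.95 0.5 0;85 0.2 -0.6 0.5 0;85 0 0 0 0")

```text
time: 4.25
tool_pos: [0.5204, 0.2988, 0.2575]
tool_rot: [0.001, 0.984, 0.176, -0.002]
contact_force: [0.4, 0.3, 0.1]
gripper_width: 0.995
```

Run:
```python
from h import *
im,c=grab('wrist','w3');goal(.54,.32,.25,20)
a=cv2.imread('pics/w2.png')
cv2.imwrite('pics/w23.png',np.vstack([a[:300],im[:300]]))
```

```text
t 4.30 pos [0.5209 0.2985 0.2588] yaw 20.19 units xyz [ 0.84 -0.45  0.29] turn about tool z 0.19
```

View pics/w23.png

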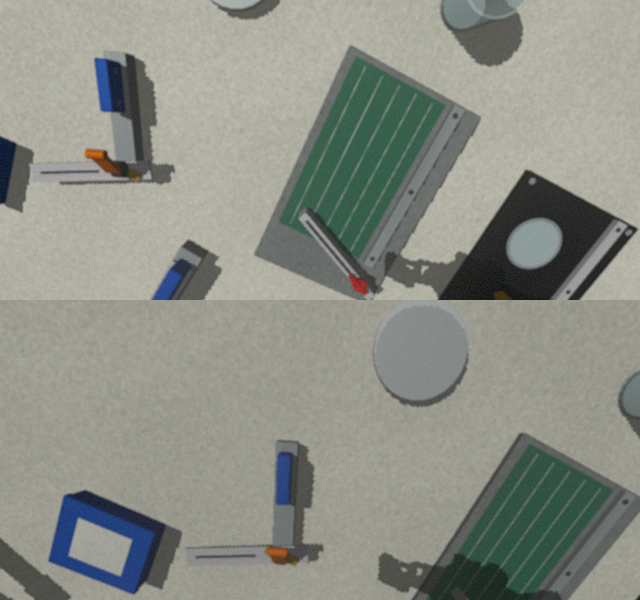

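w2 shows gauge B with rib (112,85), orange thumb (95,155), blade from (32,172) to (150,172), and the green board corners. In w3 the rib is at (284,178) and the orange thumb at (275,254).

```bash
cat >> h.py <<'E'
def sub(im,pts,w=5):
    g=cv2.cvtColor(im,cv2.COLOR_BGR2GRAY);p=np.array(pts,np.float32).reshape(-1,1,2)
    return cv2.cornerSubPix(g,p.copy(),(w,w),(-1,-1),(3,40,.01)).reshape(-1,2)
def fit2(m,w):
    m=np.array(m,float);w=np.array(w,float);a=m-m.mean(0);b=w-w.mean(0)
    th=np.arctan2((a[:,0]*b[:,1]-a[:,1]*b[:,0]).sum(),(a*b).sum());Rm=np.array([[np.cos(th),-np.sin(th)],[np.sin(th),np.cos(th)]])
    t=w.mean(0)-Rm@m.mean(0);return np.degrees(th),t,np.linalg.norm(m@Rm.T+t-w,axis=1)
E
python3 - <<'E'
from h import *
np.set_printoptions(precision=4,suppress=True)
W={k:load(k) for k in('w1','w2','w3','scene0','side0')}
FR,FL,NR,NL=(.114,-.039),(.114,.136),(-.166,-.039),(-.166,.136)
G={'w1':[(FR,(313,31)),(NR,(225,241)),(NL,(94,185))],'w2':[(FR,(479,117)),(FL,(350,47)),(NL,(256,253))],'w3':[(FL,(522,133))]}
B={'w1':[(FL,(374,91)),(FR,(496,157)),(NR,(383,331)),(NL,(278,283))],'w2':[(FL,(528,170)),(FR,(637,230))]}
for nm,Q in(('green',G),('black',B)):
    m=[];w=[];pp={}
    for k,l in Q.items():
        s=sub(W[k][0],[x[1] for x in l])
        for (mm,p),q in zip(l,s):
            if np.hypot(*(q-p))>4: print('drift',k,p,q); q=np.array(p)
            m.append(mm);w.append(onz(W[k][1],*q,.012)[:2]);pp.setdefault(mm,[]).append((W[k][1],*q))
    print(nm,*fit2(m,w))
    for mm,l in pp.items():
        if len(l)>1: print('  z',mm,tri(*l))
bl={}
for k in('w2','w3'):
    h=cv2.cvtColor(W[k][0],cv2.COLOR_BGR2HSV);b=cv2.inRange(h,(105,120,40),(130,255,255))
    n,l,st,ce=cv2.connectedComponentsWithStats(b)
    for i in range(1,n):
        if 100<st[i][4]:
            r=cv2.minAreaRect(np.argwhere(l==i)[:,::-1].astype(np.float32));print(k,ce[i],st[i],r, h[l==i].mean(0))
E
```

```text
green -5.011889279499673 [ 0.5318 -0.0147] [0.0081 0.0081 0.0025 0.0026 0.0007 0.0033 0.0056]
  z (0.114, -0.039) [ 0.6401 -0.0674 -0.0022]
  z (-0.166, 0.136) [0.3794 0.1378 0.0093]
  z (0.114, 0.136) [0.6577 0.1103 0.0015]
black -5.047625425717445 [ 0.4805 -0.2724] [0.0022 0.0021 0.0043 0.0023 0.0038 0.0023]
  z (0.114, 0.136) [ 0.606  -0.1502  0.0009]
  z (0.114, -0.039) [ 0.5886 -0.3223  0.0113]
w2 [107.6843  84.5559] [ 95  59  30  52 966] ((109.33836364746094, 84.46439361572266), (53.65095520019531, 24.234529495239258), 83.9909896850586) [109.9348 168.7433 113.8851]
w2 [  5.0035 164.8391] [  0 138  15  64 578] ((7.0, 169.5), (63.0, 14.0), 90.0) [110.4118 172.0986  52.6765]
w2 [164.9188 291.197 ] [148 268  34  46 665] ((164.8970489501953, 291.3382263183594), (14.920376777648926, 48.36260223388672), 30.963754653930664) [110.9519 170.1113 134.418 ]
w3 [283.0971 178.1274] [276 153  15  51 628] ((283.286865234375, 178.09963989257812), (13.363794326782227, 50.06161117553711), 1.5074357986450195) [110.9618 163.4475 122.2643]
w3 [101.6716 239.8084] [  49  192  107  101 4342] ((101.85120391845703, 239.5254669189453), (101.38140106201172, 77.40816497802734), 21.250505447387695) [110.4272 177.9102 116.5187]
w3 [316.3401 371.2697] [298 340  40  57 938] ((317.4245300292969, 369.7358703613281), (22.664491653442383, 57.74637222290039), 37.1847038269043) [111.1493 161.9627 109.6738]
```

Run:
```python
from h import *
np.set_printoptions(precision=4,suppress=True)
def edge(k,p0,p1,half=9,chan=None):
    im,c=load(k);g=cv2.GaussianBlur(im,(3,3),0).astype(float)
    p0,p1=np.array(p0,float),np.array(p1,float);t=(p1-p0)/np.linalg.norm(p1-p0);n=np.array([-t[1],t[0]])
    pts=[];sg=[]
    for s in np.linspace(.06,.94,40):
        o=p0+s*(p1-p0);u=np.arange(-half,half+.01,.5)
        q=(o+u[:,None]*n).astype(np.float32)
        v=cv2.remap(g.astype(np.float32),q[:,0].reshape(1,-1),q[:,1].reshape(1,-1),cv2.INTER_LINEAR)[0]
        sg.append(v)
    return c,p0,p1,n,u,np.array(sg)
for nm,a in {'green w1':('w1',(270,14),(200,190)),'green w2':('w2',(443,100),(362,256)),'black w1':('w1',(470,150),(384,288)),'black w2':('w2',(613,225),(545,300))}.items():
    c,p0,p1,n,u,sg=edge(*a)
    print(nm,'n',n);m=np.median(sg,0)
    for i in range(0,len(u),2): print('%5.1f'%u[i],m[i].round(0),end=' |')
    print()
```

```text
green w1 n [-0.9292 -0.3696]
 -9.0 [150. 151. 143.] | -8.0 [150. 151. 143.] | -7.0 [144. 146. 139.] | -6.0 [135. 137. 130.] | -5.0 [126. 129. 123.] | -4.0 [122. 125. 119.] | -3.0 [119. 123. 115.] | -2.0 [111. 120. 103.] | -1.0 [100. 115.  86.] |  0.0 [ 92. 113.  71.] |  1.0 [ 89. 112.  64.] |  2.0 [ 89. 112.  63.] |  3.0 [ 89. 113.  64.] |  4.0 [ 90. 113.  63.] |  5.0 [ 90. 113.  64.] |  6.0 [ 89. 113.  64.] |  7.0 [ 89. 112.  63.] |  8.0 [ 89. 112.  64.] |  9.0 [ 92. 115.  66.] |
green w2 n [-0.8875 -0.4608]
 -9.0 [116. 117. 112.] | -8.0 [110. 111. 106.] | -7.0 [106. 109. 104.] | -6.0 [107. 109. 104.] | -5.0 [105. 109. 103.] | -4.0 [104. 108. 101.] | -3.0 [103. 107. 101.] | -2.0 [100. 106.  96.] | -1.0 [ 91. 102.  81.] |  0.0 [82. 98. 67.] |  1.0 [78. 96. 58.] |  2.0 [76. 96. 56.] |  3.0 [76. 95. 56.] |  4.0 [75. 95. 55.] |  5.0 [75. 94. 55.] |  6.0 [75. 95. 55.] |  7.0 [76. 95. 56.] |  8.0 [78. 97. 59.] |  9.0 [ 87. 104.  71.] |
black w1 n [-0.8487 -0.5289]
 -9.0 [171. 169. 172.] | -8.0 [173. 171. 174.] | -7.0 [172. 171. 173.] | -6.0 [172. 171. 173.] | -5.0 [172. 171. 173.] | -4.0 [172. 171. 173.] | -3.0 [171. 170. 172.] | -2.0 [167. 166. 168.] | -1.0 [156. 155. 157.] |  0.0 [136. 135. 137.] |  1.0 [113. 112. 113.] |  2.0 [86. 84. 86.] |  3.0 [60. 59. 60.] |  4.0 [45. 45. 44.] |  5.0 [40. 41. 41.] |  6.0 [41. 41. 41.] |  7.0 [41. 41. 41.] |  8.0 [43. 42. 41.] |  9.0 [42. 42. 41.] |
black w2 n [-0.7408 -0.6717]
 -9.0 [156. 155. 157.] | -8.0 [156. 155. 157.] | -7.0 [155. 154. 155.] | -6.0 [149. 148. 150.] | -5.0 [137. 136. 138.] | -4.0 [123. 121. 123.] | -3.0 [113. 111. 113.] | -2.0 [107. 106. 108.] | -1.0 [100.  99. 100.] |  0.0 [82. 81. 81.] |  1.0 [59. 58. 59.] |  2.0 [44. 44. 43.] |  3.0 [38. 39. 38.] |  4.0 [38. 38. 37.] |  5.0 [37. 38. 37.] |  6.0 [37. 38. 37.] |  7.0 [38. 38. 37.] |  8.0 [37. 38. 37.] |  9.0 [37. 38. 36.] |
```

```bash
cat >> h.py <<'E'
def edge(k,p0,p1,lo,hi,N=60,ch=2):
    """sub-pixel line of steepest brightness change within lo..hi px of p0-p1"""
    im,c=load(k) if isinstance(k,str) else k
    g=cv2.GaussianBlur(im[:,:,ch],(3,3),0).astype(np.float32)
    p0,p1=np.array(p0,float),np.array(p1,float);t=(p1-p0)/np.linalg.norm(p1-p0);n=np.array([-t[1],t[0]])
    u=np.arange(lo,hi+.01,.25);P=[]
    for s in np.linspace(.05,.95,N):
        q=(p0+s*(p1-p0)+u[:,None]*n).astype(np.float32)
        v=cv2.remap(g,q[:,0].reshape(1,-1),q[:,1].reshape(1,-1),cv2.INTER_LINEAR)[0];d=np.abs(np.gradient(v))
        P.append(q[np.argmax(d)])
    P=np.array(P,np.float32);l=cv2.fitLine(P,cv2.DIST_HUBER,0,.01,.01).ravel()
    for _ in range(3):
        r=np.abs((P-l[2:])@np.array([-l[1],l[0]]));P2=P[r<max(.5,2*np.median(r))];l=cv2.fitLine(P2,cv2.DIST_L2,0,.01,.01).ravel()
    a=l[2:]+l[:2]*((p0-l[2:])@l[:2]);b=l[2:]+l[:2]*((p1-l[2:])@l[:2])
    return c,a,b,len(P2)
def wline(e,z):
    c,a,b,n=e;A=onz(c,*a,z);B=onz(c,*b,z);return A,B,np.degrees(np.arctan2(*(A-B)[1::-1])),n
E
python3 - <<'E'
from h import *
np.set_printoptions(precision=4,suppress=True)
for nm,a,z in [('green w1',('w1',(270,14),(200,190),-9,-3.5),.02),('green w2',('w2',(443,100),(362,256),-14,-5),.02),('green mat w1',('w1',(270,14),(200,190),-3,3),.012),('green mat w2',('w2',(443,100),(362,256),-3,3),.012),
 ('black w1 bot',('w1',(470,150),(384,270),1,5),.012),('black w1 top',('w1',(470,150),(384,270),-2,1.5),.02),('black w2 top',('w2',(613,225),(545,300),-7,-3),.02),('black w2 bot',('w2',(613,225),(545,300),-2,3),.012)]:
    e=edge(*a);A,B,t,n=wline(e,z);
    x=.53 if 'green' in nm else .48
    print(nm,A[:2],B[:2],'ang %.2f n %d'%(t,n),'y at x=%.2f: %.4f'%(x,A[1]+(x-A[0])*(B-A)[1]/(B-A)[0]))
E
```

```text
green w1 [ 0.634  -0.0234] [ 0.4242 -0.003 ] ang -5.56 n 51 y at x=0.53: -0.0132
green w2 [ 0.6382 -0.0238] [ 0.43   -0.0036] ang -5.54 n 55 y at x=0.53: -0.0133
green mat w1 [ 0.6353 -0.0164] [0.4219 0.0046] ang -5.61 n 57 y at x=0.53: -0.0061
green mat w2 [ 0.6406 -0.0162] [0.4291 0.0037] ang -5.38 n 54 y at x=0.53: -0.0058
black w1 bot [ 0.5837 -0.2857] [ 0.4023 -0.2506] ang -10.94 n 42 y at x=0.48: -0.2657
black w1 top [ 0.5832 -0.2822] [ 0.403  -0.2555] ang -8.42 n 50 y at x=0.48: -0.2669
black w2 top [ 0.5807 -0.2841] [ 0.4544 -0.2701] ang -6.36 n 48 y at x=0.48: -0.2729
black w2 bot [ 0.5829 -0.2834] [ 0.4542 -0.2706] ang -5.67 n 60 y at x=0.48: -0.2731
```

Run:
```python
from h import *
np.set_printoptions(precision=4,suppress=True)
W2,W3=load('w2'),load('w3')
h=cv2.cvtColor(W3[0],cv2.COLOR_BGR2HSV);b=cv2.inRange(h,(105,120,40),(130,255,255));n,l=cv2.connectedComponents(b)
i=l[178,283];r=cv2.minAreaRect(np.argwhere(l==i)[:,::-1].astype(np.float32));bx=cv2.boxPoints(r);P=np.array([onz(W3[1],*p,.05) for p in bx]);print(bx,P[:,:2],P.mean(0))
for k in range(4): 
    d=P[(k+1)%4]-P[k];print('side',np.linalg.norm(d),np.degrees(np.arctan2(d[1],d[0])))
for f,pp in (('w2',(95.5,60)),('w2',(101,110))): print(f,pp)
print('z FL',tri((W2[1],95.5,59.5),(W3[1],bx[np.argmin(bx.sum(1))][0],bx[np.argmin(bx.sum(1))][1])))
bl=bx[np.argmin(bx[:,0]-bx[:,1])];print('z NL',bl,tri((W2[1],100,110.5),(W3[1],*bl)))
for nm,a in (('stock R',((299,145),(296,205),-4,4)),('stock L',((275,205),(273,243),-4,4)),('rib L',((278,155),(275,202),-4,4))):
    A,B,t,n=wline(edge('w3',*a),.022 if 'st' in nm else .05);print(nm,A[:2],B[:2],t,n)
```

```text
[[275.9488 202.946 ]
 [277.2657 152.9017]
 [290.6249 153.2533]
 [289.308  203.2976]] [[0.5012 0.3373]
 [0.55   0.3517]
 [0.5542 0.3392]
 [0.5056 0.3242]] [0.5277 0.3381 0.05  ]
side 0.05092464641894522 16.428640756856534
side 0.01318771473468542 -71.29933609904711
side 0.0509233320229668 -162.83846124187826
side 0.013838802082444458 108.61642428950222
w2 (95.5, 60)
w2 (101, 110)
z FL [0.5481 0.3523 0.0427]
z NL [275.9488 202.946 ] [0.5002 0.3374 0.0482]
stock R [0.5618 0.3346] [0.4986 0.3168] 15.707743651039086 51
stock L [0.4901 0.3398] [0.4461 0.3273] 15.871534770575566 53
rib L [0.5479 0.3517] [0.5018 0.3384] 16.089134695266267 55
```

Run:
```python
from h import *
goal(.528,.338,.08,15.8)
```

```text
t 4.30 pos [0.5209 0.2985 0.2588] yaw 20.19 units xyz [ 0.69 -1.16  5.96] turn about tool z 4.39
```

Emit:
drive_tool(commands="40 0.35 -0.6 0.9 0;40 0.34 -0.56 0.9 0;40 0 0 0.9 0;40 0 0 0.9 0;40 0 0 0.9 0;40 0 0 0.9 0;40 0 0 0.56 4.4;40 0 0 0 0")

```text
time: 5.3
tool_pos: [0.5282, 0.3377, 0.0802]
tool_rot: [0.001, 0.991, 0.137, -0.001]
contact_force: [-1.0, 0.2, -0.1]
gripper_width: 0.467
```

Run:
```python
from h import *
goal(.528,.338,.025,15.8)
im,c=grab('wrist','w4')
h=cv2.cvtColor(im,cv2.COLOR_BGR2HSV);b=cv2.inRange(h,(105,120,30),(130,255,255));n,l,st,ce=cv2.connectedComponentsWithStats(b)
for i in range(1,n):
    if st[i][4]>200:
        r=cv2.minAreaRect(np.argwhere(l==i)[:,::-1].astype(np.float32));print(ce[i],st[i],r,onz(c,*r[0],.05))
cv2.imwrite('pics/w4c.png',im)
```

```text
t 5.30 pos [0.5282 0.3377 0.0802] yaw 15.78 units xyz [-0.   -0.01  1.84] turn about tool z -0.02
[314.85493333 266.24266667] [ 303  221   25   95 1875] ((315.0, 268.0), (94.0, 24.0), 90.0) [0.53198364 0.33998981 0.05      ]
[ 56.3396833  365.39028456] [   0  299  123  148 8399] ((47.629180908203125, 378.6885681152344), (132.52999877929688, 130.54917907714844), 14.676392555236816) [0.41531066 0.47841813 0.05      ]
```

View pics/w4.png

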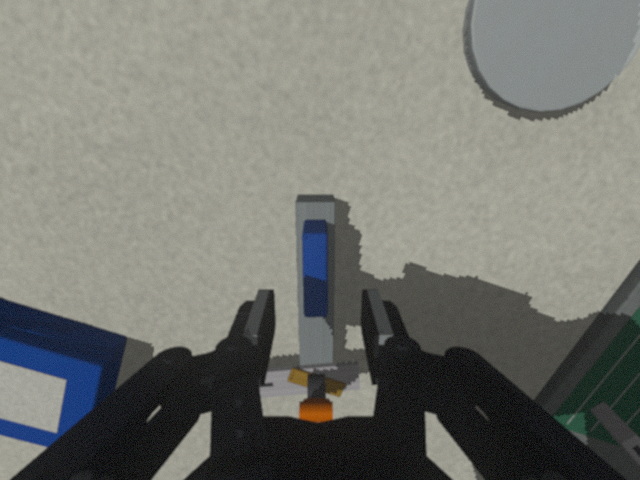

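The wrist view shows the rib at (315,266), parallel to and centred between the fingers, so I descend and grip.

Emit:
drive_tool(commands="40 0 0 0.6 0;40 0 0 0.6 0;40 0 0 0.4 0;40 0 0 0.2 0;0 0 0 0 0;0 0 0 0 0;0 0 0 0 0;0 0 0 0 0")

```text
time: 6.35
tool_pos: [0.5289, 0.3395, 0.0274]
tool_rot: [-0.0, 0.99, 0.138, 0.001]
contact_force: [1.0, 0.5, -1.3]
gripper_width: 0.147
```

Run:
```python
from h import *
np.set_printoptions(precision=4,suppress=True)
for nm,a,z in [('fence w1',('w1',(130,130),(185,197),-5,5),.045),('fence w2',('w2',(308,210),(352,273),-5,5),.045),('blade w3',('w3',(190,248),(265,246),-5,5),.026),('blade w3 out',('w3',(190,264),(262,262),-5,5),.026)]:
    e=edge(*a);A,B,t,n=wline(e,z);print(nm,e[1],e[2],A[:2],B[:2],'ang %.2f n %d'%(t,n))
c=load('w2')[1];print('beaker',onz(c,470,15,0),'dish',onz(load('w3')[1],421,53,.018))
goal(.594,.003,.09,-5.55)
```

```text
fence w1 [126.983 132.816] [186.011  196.0563] [0.4668 0.0899] [0.4198 0.0128] ang 58.66 n 54
fence w2 [305.5739 212.0198] [354.5651 270.8644] [0.469  0.0941] [0.4181 0.0107] ang 58.62 n 40
blade w3 [189.9471 245.8114] [264.9516 243.9973] [0.4116 0.4156] [0.4436 0.3349] ang 111.64 n 49
blade w3 out [189.8681 259.0139] [261.8706 257.1085] [0.3953 0.4119] [0.4266 0.3334] ang 111.80 n 56
beaker [ 0.7316 -0.0034  0.    ] dish [0.6862 0.2507 0.018 ]
t 6.35 pos [0.5289 0.3395 0.0274] yaw 15.81 units xyz [-0.97 11.38 -2.09] turn about tool z 21.36
```

Fence leans 64.2° from the rail, both views agreeing, and the blade is at about 96°. Now I lift and carry to the board.

Emit:
drive_tool(commands="0 0 0 -0.6 0;0 0 0 -0.9 0;0 -0.16 0.5 -0.6 0;0 -0.16 0.95 0 0;0 -0.16 0.95 0 0;0 -0.16 0.95 0 0;0 -0.16 0.95 0 0;0 -0.16 0.95 0 0")

```text
time: 7.35
tool_pos: [0.5438, 0.1791, 0.0911]
tool_rot: [-0.0, 0.99, 0.138, 0.0]
contact_force: [-0.1, -0.5, -3.2]
gripper_width: 0.15
```

Emit:
drive_tool(commands="0 0 0.95 0 0;0 0 0.95 0 0;0 0 0.95 0 0;0 0 0.95 0 0;0 0 0.95 0 0;0 0 0.95 0 0;0 0 0.4 0 10.7;0 0 0 0 10.6")

```text
time: 8.35
tool_pos: [0.5939, 0.0028, 0.0911]
tool_rot: [0.0, 0.999, -0.052, 0.0]
contact_force: [-0.6, -0.3, -3.0]
gripper_width: 0.145
```

Run:
```python
from h import *
s=manip.state();print(s['contact_force'],s['gripper_width']);goal(.594,.003,.042,-5.55)
im,c=grab('wrist','w5')
```

```text
[-0.60273677 -0.31283815 -3.02070752] 0.1450291947917844
t 8.35 pos [0.5939 0.0028 0.0911] yaw -5.93 units xyz [ 0.   -0.01  1.64] turn about tool z -0.38
```

View pics/w5.png

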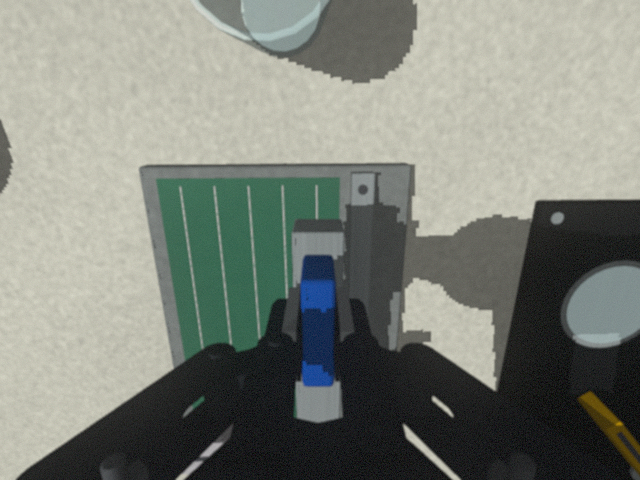

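Emit:
drive_tool(commands="0 0 0 0.6 0;0 0 0 0.6 0;0 0 0 0.3 0;0 0 0 0.1 0;0 0 0 0.05 0;0 0 0 0.03 0;0 0 0 0.03 0;0 0 0 0 0")

```text
time: 9.4
tool_pos: [0.5941, 0.0038, 0.0394]
tool_rot: [0.0, 0.999, -0.048, 0.001]
contact_force: [0.2, 0.8, -0.6]
gripper_width: 0.149
```

Run:
```python
from h import *
s=manip.state();print(s['contact_force'],s['ft_torque'],s['gripper_width']);goal(.594,.003,.039,-5.55)
```

```text
[ 0.1709802   0.75561642 -0.62926553] [ 0.01955555 -0.01990808 -0.01185881] 0.14868658573535398
t 9.40 pos [0.5941 0.0038 0.0394] yaw -5.49 units xyz [-0.    0.03  0.01] turn about tool z 0.06
```

Emit:
drive_tool(commands="0 0 0.15 0 0;0 0 0.1 0 0;0 0 0.05 0 0;0 0 0.02 0 0;0 0 0.02 0 0;0 0 0.01 0 0;0 0 0 0 0;0 0 0 0 0")

```text
time: 10.4
tool_pos: [0.5931, -0.0063, 0.0393]
tool_rot: [-0.0, 0.999, -0.048, 0.0]
contact_force: [0.3, 5.8, 4.7]
gripper_width: 0.15
```

Emit:
drive_tool(commands="0 0 0 -0.02 0;0 0 0 0 0;0 0 0 0 0;0 0 0 0 0;0 0 0 0 0;0 0 0 0 0;0 0 0 0 0;0 0 0 0 0")

```text
time: 11.4
tool_pos: [0.593, -0.0065, 0.0393]
tool_rot: [-0.0, 0.999, -0.048, 0.001]
contact_force: [2.7, 4.5, 1.4]
gripper_width: 0.149
```

Run:
```python
from h import *
s=manip.state();print(s['contact_force'],s['ft_torque'],s['gripper_width']);goal(.594,.003,.039,-5.55)
```

```text
[2.73307964 4.51139398 1.39008996] [ 0.82282846 -0.34324528 -0.13776029] 0.14864299288011387
t 11.40 pos [ 0.593  -0.0065  0.0393] yaw -5.49 units xyz [ 0.   -0.32  0.01] turn about tool z 0.06
```

Emit:
drive_tool(commands="0 -0.1 0 0 0;0 -0.25 0 0 0;0 -0.25 0 0 0;0 -0.25 0 0 0;0 -0.25 0 0 0;0 -0.25 0 0 0;0 -0.25 0 0 0;0 -0.2 0 0 0")

```text
time: 12.4
tool_pos: [0.5404, -0.0014, 0.0397]
tool_rot: [-0.0, 0.999, -0.048, 0.002]
contact_force: [5.8, 5.4, 0.3]
gripper_width: 0.151
```

Run:
```python
from h import *
np.set_printoptions(precision=4,suppress=True)
s=manip.state();print(s['contact_force'],s['ft_torque']);
P=s['tool_pos'][:2]-np.array([.5318,-.0135]);a=np.radians(-5.55);print('board xy',P@[np.cos(a),np.sin(a)],P@[-np.sin(a),np.cos(a)])
```

```text
[5.7541 5.4379 0.3393] [ 0.921  -1.0407 -0.0956]
board xy 0.007396118140823362 0.012837216534120427
```

Emit:
drive_tool(commands="0 0 -0.02 0 0;0 -0.1 0 0 0;0 -0.1 0 0 0;0 -0.08 0 0 0;0 -0.06 0 0 0;0 -0.04 0 0 0;0 0 0 0 0;0 0 0 0 0")

```text
time: 13.4
tool_pos: [0.5283, -0.0002, 0.0394]
tool_rot: [0.0, 0.999, -0.048, 0.001]
contact_force: [4.6, 2.5, 0.7]
gripper_width: 0.151
```

```bash
cat >> h.py <<'E'
def st(O=(.5318,-.0135),a=-5.55):
    np.set_printoptions(precision=4,suppress=True)
    s=manip.state();P=s['tool_pos'][:2]-np.array(O);a=np.radians(a);u=np.array([np.cos(a),np.sin(a)]);v=np.array([-u[1],u[0]]);f=s['contact_force']
    M=rot(s['tool_rot'])
    print('t %.2f board xy mm %.2f %.2f z %.2f yaw %.2f'%(s['time'],P@u*1e3,P@v*1e3,s['tool_pos'][2]*1e3,np.degrees(np.arctan2(M[1,0],M[0,0]))),'F along u,v,z',f[:2]@u,f[:2]@v,f[2],'tq',s['ft_torque'],'gw %.3f'%s['gripper_width'])
E
python3 -c "
from h import *
st()"
```

```text
t 13.40 board xy mm -4.77 12.94 z 39.38 yaw -5.49 F along u,v,z 4.367044620470118 2.9763946669624426 0.7247040404957555 tq [ 0.4805 -0.7157 -0.1124] gw 0.151
```

Emit:
drive_tool(commands="0 -0.06 0 0 0;0 -0.05 0 0 0;0 -0.04 0 0 0;0 -0.02 0 0 0;0 0 0 0 0;0 0 0 0 0;0 0 0 0 0;0 0 0 0 0")

```text
time: 14.4
tool_pos: [0.5237, 0.0003, 0.0395]
tool_rot: [0.0, 0.999, -0.048, 0.002]
contact_force: [6.0, 2.6, -0.2]
gripper_width: 0.148
```

```bash
python3 -c "
from h import *
st()"
```

```text
t 14.40 board xy mm -9.37 12.91 z 39.50 yaw -5.50 F along u,v,z 5.759258430912375 3.214141810631551 -0.19260653318824272 tq [ 0.4633 -0.9204 -0.1312] gw 0.148
```

Emit:
drive_tool(commands="0 -0.03 0 0 0;0 -0.03 0 0 0;0 -0.02 0 0 0;0 0 0 0 0;0 0 0 0 0;0 0 0 0 0;0 0 0 0 0;0 0 0 0 0")

```text
time: 15.4
tool_pos: [0.5235, 0.0003, 0.0403]
tool_rot: [0.0, 0.999, -0.048, 0.004]
contact_force: [11.4, 2.4, -2.3]
gripper_width: 0.154
```

```bash
python3 -c "
from h import *
st()
im,c=grab('wrist','w6');S,_=grab('scene','s6');D,_=grab('side','d6')
a=cv2.resize(S[215:300,260:360],None,fx=4,fy=4,interpolation=cv2.INTER_CUBIC);b=cv2.resize(D[215:290,290:390],None,fx=4,fy=4,interpolation=cv2.INTER_CUBIC)
b=np.vstack([b,np.zeros((40,400,3),np.uint8)]);cv2.imwrite('pics/c6.png',np.hstack([a,b]))"
```

```text
t 15.40 board xy mm -9.61 12.93 z 40.31 yaw -5.50 F along u,v,z 11.08071302831096 3.4698816329952002 -2.346526464391557 tq [ 0.4368 -1.9347 -0.1302] gw 0.154
```

Emit:
drive_tool(commands="0 0.03 0 0 0;0 0.02 0 0 0;0 0.01 0 0 0;0 0 0 0 0;0 0 0 0 0;0 0 0 0 0;0 0 0 0 0;0 0 0 0 0")

```text
time: 16.55
tool_pos: [0.5236, 0.0003, 0.0398]
tool_rot: [0.0, 0.999, -0.048, 0.002]
contact_force: [6.2, 2.6, -0.9]
gripper_width: 0.15
```

```bash
python3 -c "
from h import *
st()"
```

```text
t 16.55 board xy mm -9.46 12.91 z 39.81 yaw -5.50 F along u,v,z 5.9687907032839185 3.1884738218496373 -0.9302123409305367 tq [ 0.5108 -1.1737 -0.1001] gw 0.150
```

View pics/c6.png

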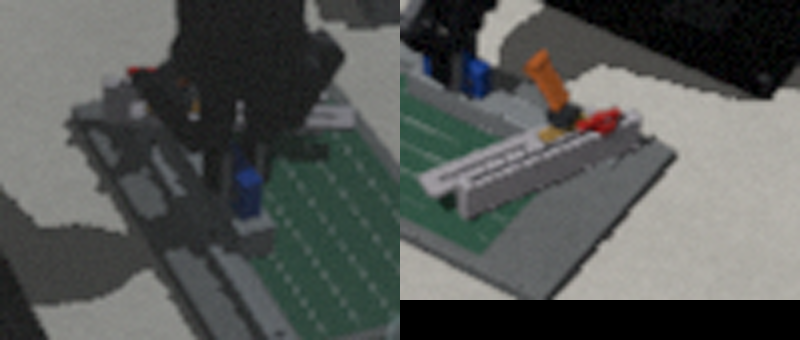

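The side crop shows the blade parallel along the fence with the lever still raised. The home stop is clear, at 11 N and then relaxed. Now I release and look.

Emit:
drive_tool(commands="26 0 0 0 0;26 0 0 0 0;26 0 0 -0.2 0;26 0 0 -0.8 0;26 0 0 -0.9 0;26 0.9 0 -0.9 0;26 0.9 0 -0.9 0;26 0 0 0 0")

```text
time: 17.55
tool_pos: [0.5782, -0.005, 0.1536]
tool_rot: [0.0, 0.999, -0.048, 0.003]
contact_force: [-0.8, 0.2, 0.0]
gripper_width: 0.306
```

Run:
```python
from h import *
st();im,c=grab('wrist','w7');cv2.imwrite('pics/c7.png',cv2.resize(im[100:400,120:520],None,fx=2,fy=2,interpolation=cv2.INTER_CUBIC))
```

```text
t 17.55 board xy mm 45.36 12.99 z 153.56 yaw -5.49 F along u,v,z -0.7869040289030108 0.16733956912395737 0.006483343186764162 tq [-0.0434  0.0033 -0.0604] gw 0.306
```

View pics/c7.png

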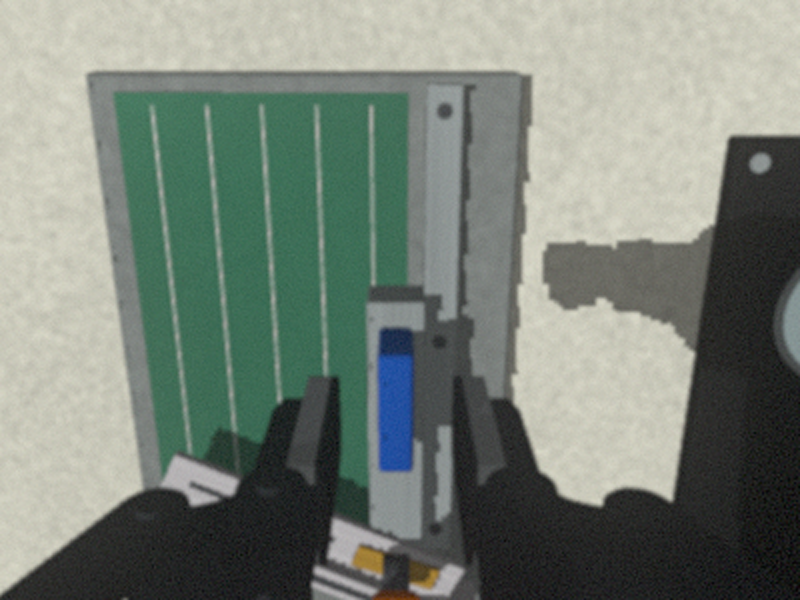

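c7 shows the stock lying parallel against the rail, with the rib top at crop (396,412) and the fence and blade partly hidden by the fingers. Numeric check next.

Run:
```python
from h import *
im,c=load('w7');f=lambda u,v:(120+u/2,100+v/2)
O=np.array([.5318,-.0135]);a=np.radians(-5.55);u=np.array([np.cos(a),np.sin(a)]);v=np.array([-u[1],u[0]])
B=lambda P:((P[:2]-O)@u*1e3,(P[:2]-O)@v*1e3)
for nm,p,q,z,lo,hi in [('stock L',(368,310),(371,510),.034,-3,3),('rib L',(379,362),(379,466),.062,-3,3),('rib R',(413,362),(412,466),.062,-3,3),('rail far',(427,90),(425,300),.02,-3,3)]:
    A,Bp,t,n=wline(edge('w7',f(*p),f(*q),lo,hi),z);print(nm,'ang %.2f n %d'%(t,n),np.round(B(A),1),np.round(B(Bp),1))
for p in [(379,355),(413,355),(379,470),(412,470)]: print(np.round(B(onz(c,*f(*p),.062)),1))
```

```text
stock L ang -6.28 n 41 [20.9 23.8] [-77.2  25. ]
rib L ang -4.50 n 55 [11.3 19.3] [-34.3  18.5]
rib R ang -5.06 n 50 [11.3  5.7] [-34.3   5.3]
rail far ang -5.48 n 56 [107.   0.] [19.7 -0.1]
[14.3 18.5]
[14.2  5.8]
[-36.1  18.8]
[-36.1   5.7]
```

Emit:
drive_tool(commands="0 -0.8 0.03 0 0;0 -0.85 0 0 0;0 -0.85 0 0 0;0 -0.85 0 0 0;0 -0.8 0 0.3 0;0 0 0 0.6 0;0 0 0 0.5 0;0 0 0 0 0")

```text
time: 18.6
tool_pos: [0.4503, 0.0068, 0.1057]
tool_rot: [-0.0, 0.999, -0.048, -0.002]
contact_force: [-0.0, -0.5, 0.6]
gripper_width: 0.002
```

Run:
```python
from h import *
st();D,_=grab('side','d8');S,_=grab('scene','s8')
a=cv2.resize(S[205:280,255:355],None,fx=4,fy=4,interpolation=cv2.INTER_CUBIC);b=cv2.resize(D[205:280,290:390],None,fx=4,fy=4,interpolation=cv2.INTER_CUBIC)
cv2.imwrite('pics/c8.png',np.hstack([a,b]))
```

```text
t 18.60 board xy mm -83.10 12.33 z 105.72 yaw -5.49 F along u,v,z 0.03681748971482708 -0.472438132306236 0.5822243405962276 tq [ 0.0273  0.0358 -0.0298] gw 0.002
```

View pics/c8.png

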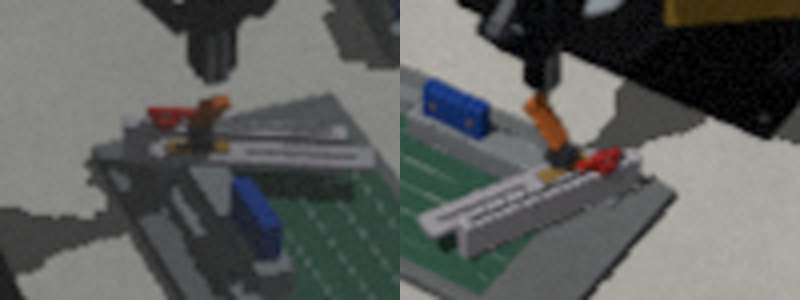

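c8 shows the shut fingers right over the thumb end, and the blade along the fence. Now I press the lever along its arc.

Emit:
drive_tool(commands="0 0.12 0 0.36 0;0 0.12 0 0.13 0;0 0.12 0 0.12 0;0 0.12 0 0.13 0;0 0.08 0 0.15 0;0 0.07 0 0.14 0;0 0.05 0 0.14 0;0 0.03 0 0.15 0")

```text
time: 19.7
tool_pos: [0.4766, 0.0042, 0.0713]
tool_rot: [0.0, 0.999, -0.048, 0.004]
contact_force: [4.5, -0.1, 6.7]
gripper_width: 0.006
```

```bash
python3 -c "
from h import *
st()"
```

```text
t 19.70 board xy mm -56.64 12.24 z 71.31 yaw -5.50 F along u,v,z 4.520464143564205 0.3863953936060388 6.7129429763176205 tq [-0.0418 -0.7632  0.0276] gw 0.006
```

Emit:
drive_tool(commands="0 0 0 0.1 0;0 0 0 0.1 0;0 0 0 0.1 0;0 0 0 0.06 0;0 0 0 0.04 0;0 0 0 0 0;0 0 0 0 0;0 0 0 0 0")

```text
time: 20.7
tool_pos: [0.473, 0.0046, 0.0597]
tool_rot: [0.0, 0.999, -0.048, -0.001]
contact_force: [-9.3, 0.7, 24.4]
gripper_width: -0.006
```

```bash
python3 -c "
from h import *
st()"
```

```text
t 20.70 board xy mm -60.32 12.34 z 59.74 yaw -5.47 F along u,v,z -9.329419428491413 -0.2306557031599638 24.40676256291224 tq [ 0.1779  1.5804 -0.0239] gw -0.006
```

Emit:
drive_tool(commands="0 0 0 -0.1 0;0 0 0 -0.3 0;0 0 0 -0.8 0;0 0.9 0 -0.9 0;0 0.9 0 -0.9 0;0 0.9 0 0 0;0 0.9 0 0 0;26 0 0 0 0")

```text
time: 21.7
tool_pos: [0.5803, -0.0058, 0.1455]
tool_rot: [-0.0, 0.999, -0.048, -0.001]
contact_force: [0.4, 0.7, -0.1]
gripper_width: 0.199
```

Run:
```python
from h import *
st();im,c=grab('wrist','w9');S,_=grab('scene','s9');D,_=grab('side','d9')
O=np.array([.5318,-.0135]);a=np.radians(-5.55);u=np.array([np.cos(a),np.sin(a)]);v=np.array([-u[1],u[0]])
B=lambda P:((P[:2]-O)@u*1e3,(P[:2]-O)@v*1e3)
h=cv2.cvtColor(im,cv2.COLOR_BGR2HSV);b=cv2.inRange(h,(105,120,110),(130,255,255));n,l,s_,ce=cv2.connectedComponentsWithStats(b)
i=1+np.argmax(s_[1:,4]);bx=cv2.boxPoints(cv2.minAreaRect(np.argwhere(l==i)[:,::-1].astype(np.float32)))
print(s_[i],[np.round(B(onz(c,*p,.062)),1) for p in bx])
a=cv2.resize(S[205:280,255:355],None,fx=4,fy=4,interpolation=cv2.INTER_CUBIC);b=cv2.resize(D[205:280,290:390],None,fx=4,fy=4,interpolation=cv2.INTER_CUBIC)
t=cv2.resize(im[150:400,120:520],(800,500))[0:300]
cv2.imwrite('pics/c9.png',np.vstack([np.hstack([a,b]),t]))
```

```text
t 21.70 board xy mm 47.49 12.38 z 145.53 yaw -5.49 F along u,v,z 0.354601301393469 0.7811752999680894 -0.14216118768164626 tq [-0.0674  0.0069 -0.001 ] gw 0.199
[ 308  283   18   60 1013] [array([15.1, 18.8]), array([15.1,  6.5]), array([-35.9,   6.1]), array([-35.9,  19.3])]
```

View pics/c9.png

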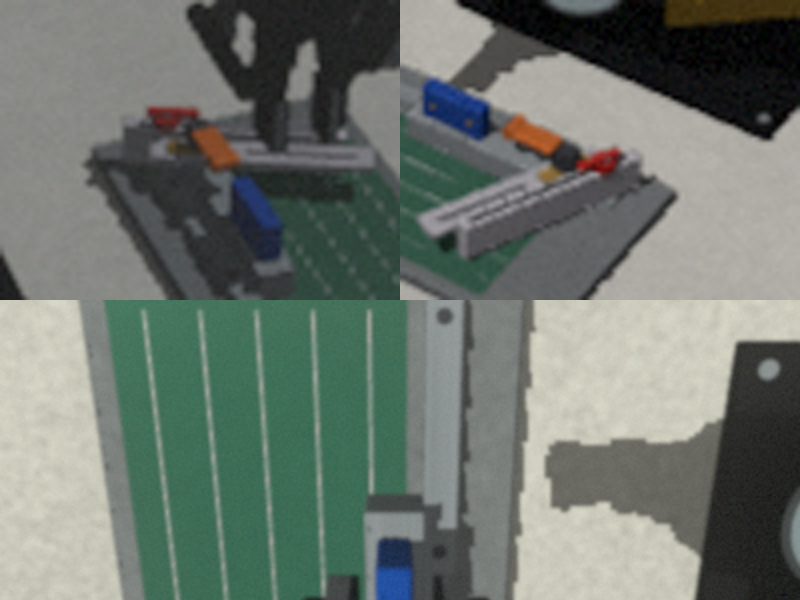

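Run:
```python
from h import *
for a,b,x,y,w,h,nm in [('d8','d9',294,222,20,18,'rib side'),('d8','d9',392-100+2,250,36,14,'blade/fence end side'),('d8','d9',330,262,50,20,'board side'),('s8','s9',310,246,18,26,'rib scene'),('d6','d9',294,248,40,22,'fence end side vs d6')]:
    A=cv2.imread(f'pics/{a}.png',0);B=cv2.imread(f'pics/{b}.png',0)
    t=A[y:y+h,x:x+w].astype(np.float32);q=B[y:y+h,x:x+w].astype(np.float32)
    wn=cv2.createHanningWindow((w,h),cv2.CV_32F)
    print(nm,cv2.phaseCorrelate(t,q,wn),np.abs(t-q).mean())
```

```text
rib side ((0.8098502275673418, 0.42796498445208186), 0.6589650683932834) 4.9590135
blade/fence end side ((0.10118125904326192, 0.5801956838812581), 0.988249452025802) 4.577381
board side ((-0.1739010913575747, -0.056707819506282675), 0.865840569972992) 2.305432
rib scene ((-0.255337581190215, 0.3650247096602506), 1.0999985820471996) 2.6709402
fence end side vs d6 ((0.11970938095199557, -0.03369600348479551), 0.9693427676955859) 2.2795455
```

Lever is flat and the blade still lies along the fence in both crops. The small image shifts are within shadow noise, and the fence end is unshifted. I regrip and feel home once more before lifting.

Emit:
drive_tool(commands="28 -0.65 0 0.4 0;28 -0.65 0 0.7 0;28 -0.6 0 0.8 0;28 0 0 0.8 0;28 0 0 0.6 0;28 0 0 0.2 0;28 0 0 0 0;0 0 0 0 0")

```text
time: 22.85
tool_pos: [0.5245, -0.0, 0.0429]
tool_rot: [-0.0, 0.999, -0.048, 0.001]
contact_force: [-1.6, 1.0, -1.8]
gripper_width: 0.148
```

Emit:
drive_tool(commands="0 0 0 0 0;0 0 0 0 0;0 0 0 0 0;0 -0.03 0 0 0;0 -0.02 0 0 0;0 0 0 0 0;0 0 0 0 0;0 0 0 0 0")

```text
time: 23.85
tool_pos: [0.5243, -0.0001, 0.0429]
tool_rot: [-0.0, 0.999, -0.048, 0.003]
contact_force: [5.9, 3.4, 2.9]
gripper_width: 0.147
```

```bash
python3 -c "
from h import *
st()"
```

```text
t 23.85 board xy mm -8.75 12.63 z 42.92 yaw -5.50 F along u,v,z 5.522095039419285 3.9867796270796396 2.905813260336042 tq [ 0.6118 -0.8188  0.0609] gw 0.147
```

Already home: 1.5 mm commanded moved it only 0.2 mm while the force rose by 7 N. Now I carry the locked gauge to the black plate.

Emit:
drive_tool(commands="0 0.1 -0.1 0 0;0 0.1 0 -0.2 0;0 0.3 0 -0.8 0;0 0.3 0.5 -0.8 0;0 0.2 0.9 0 0;0 0.2 0.95 0 0;0 0.2 0.95 0 0;0 0.1 0.95 0 0")

```text
time: 24.85
tool_pos: [0.5538, -0.1291, 0.094]
tool_rot: [-0.0, 0.999, -0.048, -0.001]
contact_force: [-0.3, 0.3, -3.4]
gripper_width: 0.144
```

Emit:
drive_tool(commands="0 0 0.95 0 0;0 0 0.95 0 0;0 0 0.95 0 0;0 0 0.9 0 0;0 0 0.5 0 0;0 0 0 0.5 0;0 0 0 0.5 0;0 0 0 0.3 0")

```text
time: 25.85
tool_pos: [0.5417, -0.2536, 0.0541]
tool_rot: [-0.001, 0.999, -0.047, -0.002]
contact_force: [0.9, 0.3, -3.8]
gripper_width: 0.149
```

Run:
```python
from h import *
st((.4805,-.2730))
im,c=grab('wrist','w10')
# rail face/top edge beside gauge on black plate
for p,q in [((540,100),(540,101))]: pass
cv2.imwrite('pics/c10.png',im)
```

```text
t 25.85 board xy mm 59.01 25.26 z 54.11 yaw -5.43 F along u,v,z 0.8696139556484785 0.35892739073496654 -3.7757519029746986 tq [-0.0428 -0.1459 -0.0015] gw 0.149
```

View pics/c10.png

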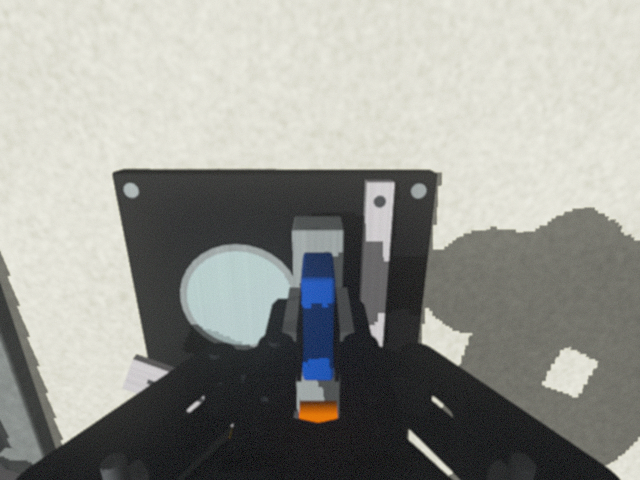

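c10 shows the gauge held over the black plate: rail at (380,190)–(375,340), window at (238,292), stock clear of the rail, blade tip at (140,375). I measure the rail edge numerically.

Run:
```python
from h import *
np.set_printoptions(precision=4,suppress=True)
O=np.array([.4805,-.2730]);a=np.radians(-5.55);u=np.array([np.cos(a),np.sin(a)]);v=np.array([-u[1],u[0]])
B=lambda P:np.round(((P[:2]-O)@u*1e3,(P[:2]-O)@v*1e3),1)
for p,q in [((366,186),(363,236)),((363,246),(360,310))]:
    e=edge('w10',p,q,-5,5);A,Bq,t,n=wline(e,.02);print(e[1],e[2],B(A),B(Bq),'ang %.2f n %d'%(t,n))
e=edge('w10',(368,182),(392,182),-4,4,30);A,Bq,t,n=wline(e,.02);print('rail end x (110)',B(A),B(Bq))
e=edge('w10',(293,235),(294,290),-4,4,30);A,Bq,t,n=wline(e,.0452);print('stock L',B(A),B(Bq),t)
e=edge('w10',(343,235),(342,285),-4,4,30);A,Bq,t,n=wline(e,.0452);print('stock R',B(A),B(Bq),t)
```

```text
[364.3717 186.021 ] [365.0174 235.9739] [107.8   0.9] [80.6 -0.7] ang -2.18 n 39
[362.1398 245.9557] [358.8429 309.9404] [74.8  0.6] [34.7  0.8] ang -5.78 n 45
rail end x (110) [110.3  -0.8] [110.3 -13.1]
stock L [90. 37.] [61.4 36.4] -4.292000750377924
stock R [90.  13.3] [64.2 12.7] -4.158397213135931
```

Emit:
drive_tool(commands="0 0 0.1 0.2 0;0 0 0 0.15 0;0 0 0 0.05 0;0 0 0 0.03 0;0 0 0 0.03 0;0 0 0 0 0;0 0 0 0 0;0 0 0 0 0")

```text
time: 26.9
tool_pos: [0.5432, -0.2586, 0.0438]
tool_rot: [0.0, 0.999, -0.048, 0.001]
contact_force: [1.4, 0.5, 5.5]
gripper_width: 0.15
```

```bash
python3 -c "
from h import *
st((.4805,-.2730))"
```

```text
t 26.90 board xy mm 61.00 20.44 z 43.79 yaw -5.49 F along u,v,z 1.300893526291145 0.6406199187947006 5.490342259229688 tq [ 0.3182  0.4524 -0.139 ] gw 0.150
```

Emit:
drive_tool(commands="0 0 0 -0.04 0;0 0 0.1 0 0;0 0 0.1 0 0;0 0 0.04 0 0;0 0 0.02 0 0;0 0 0.02 0 0;0 0 0 0 0;0 0 0 0 0")

```text
time: 27.9
tool_pos: [0.5412, -0.2665, 0.0438]
tool_rot: [-0.0, 0.999, -0.048, -0.001]
contact_force: [-1.2, 3.3, 2.8]
gripper_width: 0.147
```

```bash
python3 -c "
from h import *
st((.4805,-.2730))"
```

```text
t 27.90 board xy mm 59.83 12.37 z 43.76 yaw -5.48 F along u,v,z -1.5181860640151044 3.1595058276892156 2.7682030992045887 tq [ 0.7338  0.6094 -0.298 ] gw 0.147
```

Emit:
drive_tool(commands="0 0 0 -0.03 0.2;0 0 0 0 0.2;0 0 0.02 0 0;0 0 0 0 0;0 0 0 0 0;0 0 0 0 0;0 0 0 0 0;0 0 0 0 0")

```text
time: 28.9
tool_pos: [0.5411, -0.2667, 0.0445]
tool_rot: [-0.0, 0.999, -0.051, -0.001]
contact_force: [-3.7, 4.7, -0.6]
gripper_width: 0.149
```

```bash
python3 -c "
from h import *
st((.4805,-.2730))"
```

```text
t 28.90 board xy mm 59.74 12.09 z 44.48 yaw -5.88 F along u,v,z -4.157128063941218 4.343944825947843 -0.6028790703879783 tq [0.8538 0.6119 0.0318] gw 0.149
```

Emit:
drive_tool(commands="0 -0.15 0 0 0;0 -0.25 0 0 0;0 -0.25 0 0 0;0 -0.2 0 0 0;0 -0.15 0 0 0;0 -0.15 0 0 0;0 -0.15 0 0 0;0 -0.15 0 0 0")

```text
time: 29.9
tool_pos: [0.5012, -0.263, 0.0463]
tool_rot: [0.001, 0.999, -0.051, 0.004]
contact_force: [5.0, 4.4, -1.2]
gripper_width: 0.148
```

```bash
python3 -c "
from h import *
st((.4805,-.2730))"
```

```text
t 29.90 board xy mm 19.62 11.93 z 46.33 yaw -5.90 F along u,v,z 4.512336427022081 4.8527576081279165 -1.2039140860219337 tq [ 0.9472 -1.059   0.1916] gw 0.148
```

Emit:
drive_tool(commands="0 -0.12 0 0.02 0;0 -0.12 0 0.02 0;0 -0.12 0 0 0;0 -0.1 0 0 0;0 -0.1 0 0 0;0 -0.06 0 0 0;0 0 0 0 0;0 0 0 0 0")

```text
time: 30.9
tool_pos: [0.4837, -0.2614, 0.0461]
tool_rot: [0.001, 0.999, -0.051, 0.005]
contact_force: [7.1, 5.8, 1.9]
gripper_width: 0.147
```

```bash
python3 -c "
from h import *
st((.4805,-.2730))"
```

```text
t 30.90 board xy mm 2.02 11.89 z 46.11 yaw -5.89 F along u,v,z 6.479958478879842 6.490079849641575 1.8725218618111172 tq [ 1.1373 -1.1068  0.1837] gw 0.147
```

Emit:
drive_tool(commands="0 0 -0.03 0 0;0 -0.08 0 0 0;0 -0.08 0 0 0;0 -0.06 0 0 0;0 -0.05 0 0 0;0 -0.03 0 0 0;0 0 0 0 0;0 0 0 0 0")

```text
time: 31.9
tool_pos: [0.4742, -0.2603, 0.0459]
tool_rot: [0.001, 0.999, -0.051, 0.004]
contact_force: [5.9, 2.7, 1.0]
gripper_width: 0.147
```

```bash
python3 -c "
from h import *
st((.4805,-.2730))"
```

```text
t 31.90 board xy mm -7.55 12.06 z 45.90 yaw -5.90 F along u,v,z 5.62073154427177 3.260008304527854 0.965676918980577 tq [ 0.6821 -0.8081  0.142 ] gw 0.147
```

Emit:
drive_tool(commands="0 -0.03 0 0 0;0 -0.03 0 0 0;0 -0.02 0 0 0;0 0 0 0 0;0 0 0 0 0;0 0 0 0 0;0 0 0 0 0;0 0 0 0 0")

```text
time: 32.9
tool_pos: [0.4726, -0.2602, 0.0461]
tool_rot: [0.002, 0.999, -0.051, 0.005]
contact_force: [7.7, 3.2, -0.8]
gripper_width: 0.151
```

```bash
python3 -c "
from h import *
st((.4805,-.2730))"
```

```text
t 32.90 board xy mm -9.13 12.01 z 46.06 yaw -5.89 F along u,v,z 7.346967167418107 3.899732915195785 -0.801271665870644 tq [ 0.7302 -1.2637  0.117 ] gw 0.151
```

Emit:
drive_tool(commands="0 -0.03 0 0 0;0 -0.02 0 0 0;0 0 0 0 0;0 0 0 0 0;0 0 0 0 0;0 0 0 0 0;0 0 0 0 0;0 0 0 0 0")

```text
time: 33.9
tool_pos: [0.4723, -0.2602, 0.0465]
tool_rot: [0.002, 0.999, -0.051, 0.007]
contact_force: [12.1, 3.5, -1.8]
gripper_width: 0.147
```

```bash
python3 -c "
from h import *
st((.4805,-.2730))"
```

```text
t 33.90 board xy mm -9.41 11.99 z 46.50 yaw -5.90 F along u,v,z 11.662942352381156 4.631812893120595 -1.8010671122744084 tq [ 0.7271 -1.8579  0.179 ] gw 0.147
```

Emit:
drive_tool(commands="0 0.04 0 0 0;0 0.03 -0.01 0.02 0;0 0 0 0 0;26 0 0 0 0;26 0 0 0 0;26 0 0 0 0;26 0 0 -0.2 0;26 0 0 -0.6 0")

```text
time: 34.9
tool_pos: [0.4685, -0.2581, 0.067]
tool_rot: [-0.001, 0.999, -0.051, -0.001]
contact_force: [0.3, -0.4, 0.2]
gripper_width: 0.305
```

Emit:
drive_tool(commands="26 0.6 0 -0.9 0;26 0.9 0 -0.9 0;26 0.9 0 -0.9 0;26 0.6 0 0 0;0 0 0 0 0;0 0 0 0 0;0 0 0 0 0;0 0 0 0 0")

```text
time: 35.9
tool_pos: [0.5581, -0.2677, 0.1479]
tool_rot: [-0.0, 0.999, -0.052, -0.0]
contact_force: [0.5, 0.3, -0.2]
gripper_width: -0.002
```

Run:
```python
from h import *
st((.4805,-.2730))
im,c=grab('wrist','w11');grab('scene','s11');grab('side','d11')
O=np.array([.4805,-.2730]);a=np.radians(-5.55);u=np.array([np.cos(a),np.sin(a)]);v=np.array([-u[1],u[0]])
for P,z in [((-11+36,24),.034),((-11+36,0),.034),((-95,24),.034),((-80,0),.034),((110,0),.02),((15,19),.062),((-37,5),.062),((-103+56,12+98),.038),((-128+50+5,100),.045)]:
    w=O+P[0]/1e3*u+P[1]/1e3*v;print(P,z,proj(c,[*w,z]).round(0))
h=cv2.cvtColor(im,cv2.COLOR_BGR2HSV)
for nm,lo,hi in(('blue',(105,120,40),(130,255,255)),('orange',(4,150,80),(14,255,255)),('yellow',(16,120,60),(30,255,255))):
    b=cv2.inRange(h,lo,hi);n,l,s,ce=cv2.connectedComponentsWithStats(b)
    for i in range(1,n):
        if s[i][4]>60: print(nm,s[i],cv2.minAreaRect(np.argwhere(l==i)[:,::-1].astype(np.float32)))
```

```text
t 35.90 board xy mm 76.77 12.80 z 147.93 yaw -5.91 F along u,v,z 0.4682076011652781 0.3008569614119064 -0.24519544052477762 tq [-0.0188 -0.0475 -0.0219] gw -0.002
(25, 24) 0.034 [304. 287.]
(25, 0) 0.034 [333. 287.]
(-95, 24) 0.034 [306. 401.]
(-80, 0) 0.034 [332. 388.]
(110, 0) 0.02 [333. 182.]
(15, 19) 0.062 [309. 316.]
(-37, 5) 0.062 [328. 372.]
(-47, 110) 0.038 [208. 363.]
(-73, 100) 0.045 [220. 392.]
orange [567 222  57  46 521] ((591.8995361328125, 239.7476806640625), (34.95693588256836, 53.7010498046875), 52.65065002441406)
orange [586 251  16  16  64] ((593.8230590820312, 259.0846252441406), (19.821510314941406, 8.068933486938477), 37.87498474121094)
orange [309 385  18  38 441] ((317.5, 403.5), (37.0, 17.0), 90.0)
```

Emit:
drive_tool(commands="85 0.3 -0.3 -0.7 0;85 0.3 -0.3 -0.8 0;85 0.3 -0.3 -0.8 0;85 0.3 -0.3 -0.8 0;85 0.3 -0.3 -0.8 0;85 0.3 -0.3 -0.8 0;85 0.2 -0.2 -0.5 0;85 0 0 0 0")

```text
time: 37.05
tool_pos: [0.6257, -0.2139, 0.3067]
tool_rot: [0.001, 0.999, -0.051, 0.002]
contact_force: [0.5, -0.1, 0.3]
gripper_width: 0.997
```

Run:
```python
from h import *
st((.4805,-.2730))
im,c=grab('wrist','w12')
O=np.array([.4805,-.2730]);a=np.radians(-5.55);u=np.array([np.cos(a),np.sin(a)]);v=np.array([-u[1],u[0]])
B=lambda P:np.round(((P[:2]-O)@u*1e3,(P[:2]-O)@v*1e3),1)
W=lambda P,z:proj(c,[*(O+P[0]/1e3*u+P[1]/1e3*v),z])
h=cv2.cvtColor(im,cv2.COLOR_BGR2HSV)
for nm,lo,hi,z in(('blue',(105,120,40),(130,255,255),.062),('orange',(4,150,80),(14,255,255),.061),('yellow',(16,120,60),(30,255,255),.045)):
    b=cv2.inRange(h,lo,hi);n,l,s,ce=cv2.connectedComponentsWithStats(b)
    for i in range(1,n):
        if s[i][4]>60: print(nm,s[i],[B(onz(c,*p,z)).tolist() for p in cv2.boxPoints(cv2.minAreaRect(np.argwhere(l==i)[:,::-1].astype(np.float32)))])
th=np.radians(64.2);d=np.array([np.cos(th),np.sin(th)]);nr=np.array([np.sin(th),-np.cos(th)]);pv=np.array([-128,0])
f0=pv+6*nr
g=np.array([-103.3,12.])
for nm,p,q,z,lo,hi in [('stop face edge',f0+30*d,f0+110*d,.045,-4,4),('stop back edge',f0-12*nr+40*d,f0-12*nr+112*d,.045,-4,4),('blade inner',g+11*nr+25*d,g+11*nr+108*d,.038,-4,4),('stock L',(20,24),(-60,24),.034,-4,4),('stock R',(20,0),(-60,0),.034,-4,4),('rail far',(108,0),(40,0),.02,-4,4)]:
    P,Q=W(p,z),W(q,z);e=edge((im,c),P,Q,lo,hi);A,Bq,t,n=wline(e,z)
    t=(np.degrees(np.arctan2(*(B(Bq)-B(A))[::-1])));print(nm,P.round(),Q.round(),'board ang %.2f n %d'%(t,n),B(A),B(Bq))
```

```text
t 37.05 board xy mm 138.84 72.85 z 306.66 yaw -5.83 F along u,v,z 0.47668365627808307 -0.005737562441930224 0.29656195653865336 tq [-0.0139 -0.0431 -0.02  ] gw 0.997
blue [359 282  13  43 458] [[-34.5, 20.8], [25.9, 20.1], [25.0, 5.4], [-35.6, 5.4]]
orange [528 234  21  15  92] [[84.3, -175.7], [93.4, -194.9], [76.7, -205.0], [67.4, -185.6]]
orange [519 240  16  20  95] [[67.7, -165.0], [79.7, -172.8], [62.2, -194.4], [49.9, -186.7]]
orange [356 335  15  27 291] [[-93.6, 22.0], [-51.2, 21.0], [-52.6, 3.2], [-95.1, 3.6]]
yellow [294 339  94  43 801] [[-91.8, 110.7], [-65.9, 103.1], [-116.9, -30.0], [-144.6, -24.6]]
stop face edge [352. 363.] [301. 342.] board ang 64.27 n 49 [-104.6   22.9] [-70.   94.7]
stop back edge [342. 366.] [296. 348.] board ang 64.18 n 60 [-116.9   38.9] [-85.5 103.8]
blade inner [348. 343.] [295. 322.] board ang 64.02 n 60 [-81.1  29.3] [-44.8 103.8]
stock L [354. 276.] [353. 328.] board ang 179.50 n 39 [20.  24.7] [-59.9  25.4]
stock R [372. 276.] [370. 328.] board ang -172.87 n 41 [19.7  3.4] [-59.4  -6.5]
rail far [374. 209.] [371. 258.] board ang 179.58 n 54 [108.    0.3] [40.1  0.8]
```

Numeric check gives the stop at 64.2°, the blade at 64.0°, the clamped fence at 64.2°, and the stock parallel to the rail within 0.1°. Image resolution leaves a possible 1–2 mm gap unresolved, so I feel for home with a light push of shut fingers on the stock's end.

Emit:
drive_tool(commands="0 -0.37 0.25 1 0;0 -0.37 0.25 1 0;0 -0.37 0.25 1 0;0 -0.37 0.25 1 0;0 -0.37 0.25 1 0;0 -0.37 0.25 1 0;0 -0.37 0.25 0.9 0;0 -0.2 0.2 0.8 0")

```text
time: 38.1
tool_pos: [0.5331, -0.2635, 0.0704]
tool_rot: [-0.001, 0.999, -0.052, -0.002]
contact_force: [0.5, 0.2, -0.2]
gripper_width: 0.0
```

```bash
python3 -c "
from h import *
st((.4805,-.2730))"
```

```text
t 38.10 board xy mm 51.43 14.56 z 70.39 yaw -5.94 F along u,v,z 0.5240376774749943 0.24961152929642139 -0.22279455436604678 tq [-0.0181  0.06    0.035 ] gw 0.000
```

Emit:
drive_tool(commands="0 0 0 0.5 0;0 0 0 0.5 0;0 0 0 0.3 0;0 0 0 0.1 0;0 -0.15 0 0 0;0 -0.15 0 0 0;0 0 0 0 0;0 0 0 0 0")

```text
time: 39.1
tool_pos: [0.5266, -0.2631, 0.0316]
tool_rot: [0.0, 0.999, -0.051, 0.0]
contact_force: [-0.2, 0.2, 0.5]
gripper_width: 0.001
```

```bash
python3 -c "
from h import *
st((.4805,-.2730))"
```

```text
t 39.10 board xy mm 44.88 14.33 z 31.62 yaw -5.89 F along u,v,z -0.24823610921973852 0.21630234283475178 0.49838523270771995 tq [ 0.0458 -0.0092  0.033 ] gw 0.001
```

Height is 31.6 mm against the stock's top at 34, so I go 5 mm lower and then close in slowly.

Emit:
drive_tool(commands="0 0 0 0.17 0;0 0 0 0 0;0 -0.1 0 0 0;0 -0.08 0 0 0;0 -0.06 0 0 0;0 -0.04 0 0 0;0 0 0 0 0;0 0 0 0 0")

```text
time: 40.1
tool_pos: [0.5182, -0.2621, 0.0262]
tool_rot: [0.0, 0.999, -0.051, 0.0]
contact_force: [0.8, 0.6, -0.3]
gripper_width: 0.002
```

```bash
python3 -c "
from h import *
st((.4805,-.2730))"
```

```text
t 40.10 board xy mm 36.43 14.47 z 26.22 yaw -5.89 F along u,v,z 0.703178439665216 0.681804506282675 -0.33834701758331776 tq [-0.0471 -0.1379 -0.034 ] gw 0.002
```

Emit:
drive_tool(commands="0 -0.03 0 0 0;0 -0.03 0 0 0;0 -0.02 0 0 0;0 -0.02 0 0 0;0 0 0 0 0;0 0 0 0 0;0 0 0 0 0;0 0 0 0 0")

```text
time: 41.1
tool_pos: [0.5175, -0.2621, 0.0273]
tool_rot: [0.0, 0.999, -0.051, 0.003]
contact_force: [7.0, 0.3, -1.7]
gripper_width: -0.002
```

```bash
python3 -c "
from h import *
st((.4805,-.2730))"
```

```text
t 41.10 board xy mm 35.73 14.41 z 27.30 yaw -5.90 F along u,v,z 6.918301055239601 0.9647876038209866 -1.6888532893720458 tq [ 0.1237 -1.2751 -0.0179] gw -0.002
```

Home: 3 mm commanded moved 0.7 mm while the force rose to 7 N. Now I back off and clear.

Emit:
drive_tool(commands="0 0.1 0 0 0;0 0.4 0 0 0;0 0.8 0 0 0;0 0.5 0 -0.8 0;0 0.3 -0.3 -1 0;85 0.3 -0.3 -1 0;85 0.3 -0.5 -1 0;85 0.2 -0.5 -1 0")

```text
time: 42.1
tool_pos: [0.6069, -0.2226, 0.1708]
tool_rot: [-0.0, 0.999, -0.051, -0.001]
contact_force: [0.7, -0.3, -0.0]
gripper_width: 0.636
```

Emit:
drive_tool(commands="85 0.1 -0.2 -1 0;85 0 0 -1 0;85 0 0 -1 0;85 0 0 -1 0;85 0 0 0 0;85 0 0 0 0;85 0 0 0 0;85 0 0 0 0")

```text
time: 43.1
tool_pos: [0.6096, -0.2171, 0.2884]
tool_rot: [-0.0, 0.999, -0.051, -0.001]
contact_force: [-0.4, -0.8, -0.6]
gripper_width: 0.995
```

Run:
```python
from h import *
st((.4805,-.2730))
im,c=grab('wrist','w13');grab('side','d13');grab('scene','s13')
O=np.array([.4805,-.2730]);a=np.radians(-5.55);u=np.array([np.cos(a),np.sin(a)]);v=np.array([-u[1],u[0]])
B=lambda P:np.round(((P[:2]-O)@u*1e3,(P[:2]-O)@v*1e3),1)
W=lambda P,z:proj(c,[*(O+P[0]/1e3*u+P[1]/1e3*v),z])
th=np.radians(64.2);d=np.array([np.cos(th),np.sin(th)]);nr=np.array([np.sin(th),-np.cos(th)]);pv=np.array([-128,0]);f0=pv+6*nr;g=np.array([-103.3,12.])
for nm,p,q,z,lo,hi in [('stop face',f0+30*d,f0+110*d,.045,-4,4),('stop back',f0-12*nr+40*d,f0-12*nr+112*d,.045,-4,4),('blade inner',g+11*nr+25*d,g+11*nr+108*d,.038,-4,4),('stock L',(20,24),(-60,24),.034,-4,4),('rail far',(108,0),(40,0),.02,-4,4)]:
    P,Q=W(p,z),W(q,z);A,Bq,t,n=wline(edge((im,c),P,Q,lo,hi),z)
    print(nm,'board ang %.2f n %d'%(np.degrees(np.arctan2(*(B(Bq)-B(A))[::-1])),n),B(A),B(Bq))
# fence of green board unmoved? others
for f in('s','d'):
    x,y,w,h=(270,225,60,30) if f=='s' else (300,235,55,40)
    A=cv2.imread(f"pics/{'scene0' if f=='s' else 'side0'}.png",0)[y:y+h,x:x+w].astype(np.float32);Bm=cv2.imread(f'pics/{f}13.png',0)[y:y+h,x:x+w].astype(np.float32)
    print('fence shift px',cv2.phaseCorrelate(A,Bm,cv2.createHanningWindow((w,h),cv2.CV_32F)))
```

```text
t 43.10 board xy mm 123.11 68.17 z 288.44 yaw -5.89 F along u,v,z -0.27455398453447005 -0.8689881015956887 -0.5971371423816396 tq [-0.0131  0.0366  0.023 ] gw 0.995
stop face board ang 64.50 n 49 [-104.7   23. ] [-70.4  94.9]
stop back board ang 64.08 n 58 [-116.9   38.9] [-85.4 103.7]
blade inner board ang 64.36 n 60 [-81.9  29.5] [-46.  104.3]
stock L board ang 180.00 n 36 [20.1 25.4] [-59.9  25.4]
rail far board ang 179.83 n 56 [108.    0.6] [40.1  0.8]
fence shift px ((-0.011415102501722174, 0.016770339106994214), 0.9538098679648506)
fence shift px ((0.07599094243224869, -0.020068040321859826), 0.9328554079929987)
```

All checks agree: angles are about 64.2° on both sides, the stock is parallel to the rail, and the clamped fence is unshifted. I hand in.

```bash
python3 -c "
from plant import manip
print(manip.job_done())"
```

```text
the job is handed in; nothing more can be done
None
```

The job is done and handed in at about 43 s of the 72 s allowed. The smaller gauge took the angle of the clamped fence, was locked there, and now lies home on the black plate with the yellow stop swung to the same angle.

- **Taking the angle:** I slid the unlocked gauge along the green board's rail until the force rose sharply, to about 11 N, then eased off. I locked the lever flat. Feeling for home again afterwards, the gauge moved only 0.2 mm for 1.5 mm commanded.
- **Setting the stop:** I slid the locked gauge home on the black plate, with a peak push of about 12 N, released it and pressed lightly on its end. It gave 0.7 mm and then held at 7 N, so it was home.
- **Last checks:** The stop measures 64.1–64.5° from the rail, the blade 64.4° and the clamped fence 64.2°. The stock is parallel to the rail within 0.2°. The clamped fence shows no shift beyond 0.1 pixel, and the robot is clear of everything.
- **Less certain:**
  - Pressing the lever peaked at about 24 N down at the end stop, more than the 5–15 N given, with about 9 N sideways. The gauge was still home when I felt it again.
  - The pictures do not resolve the gap between blade and stop better than 2–4 mm, so flushness there rests on the force feel and the matching angles.
  - I checked nothing else in the scene for movement at the end.

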